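# Set the rail against both stop pins and nest a test tile in it

## Robot

A 7-joint arm with a two-finger parallel gripper is mounted at the origin on the work surface. World frame = base frame: x ahead of the robot, y to its left, z up, the work surface at z = 0. Lengths are in mm, angles in degrees, forces in N, time in s.
With the tool pointing down it reaches from about 400 to 875 mm from the base axis. Payload 4.4 kg.
Tool frame: the origin (TCP) lies on the centre line of the jaws, within the pads' length; the fingertips stand 25 mm ahead of it and the grasp point (between the pads) lies 6 mm ahead of it; z points along the fingers, y is the line along which they close (so a half turn about z gives the same grasp; the last joint's range is limited). The gripper opens to 85 mm and grips with 20 to 120 N. Pads are 22 mm wide; open, the fingers measure 114 mm over their backs; the gripper's body (76 mm by 85 mm) begins 54 mm behind the grasp point. The pads swing forward as they close: fully open they stand 13 mm farther back than shut.
Start: joints at [68.537, 36.005, 2.206, 86.941, -1.547, 57.084, -1.146], TCP at [197.573, -619.26, 224.413] pointing down, gripper open.
Joint ranges: [-175.42, 175.42], [-21.48, 121.26], [-71.46, 75.88], [10.55, 141.38], [-63.04, 243.04], [13.31, 113.54], [-168.57, 168.57]. Speed limits (degrees/s): [147.25, 147.25, 180, 180, 180, 180, 180].

## Interface

Orientations are given as [roll, pitch, yaw] about the fixed x, y, z axes, in that order (R = Rz(yaw) Ry(pitch) Rx(roll)).
In Python, from rig import manip, read_camera gives the robot as it stands. The module is installed in compiled form; this text tells all that it offers.
- The arm moves only by the tool send_rows, never from a script. Its argument "moves" is a list of rows, each an object of numbers: "fingers": the opening in per cent of the stroke, from 0 (shut) to 100 (fully open); "x", "y", "z": the shift along the tool's x, y, z in units of 30 mm (1.0 is 30 mm); "yaw": the turn about the tool's z in units of 5 degrees (1.0 is 5 degrees). In form: [{"fingers": .., "x": .., "y": .., "z": .., "yaw": ..}, ...]. A call has 1 to 5 rows; each row shifts and turns the commanded pose from where the row before left it, along the tool's axes as they then stand; what a row does not reach is not made up. A row lasts 1/12 s, in which the tool goes at most 41.7 mm and 7.16 degrees, less where a joint would pass 70% of its speed; a pose out of reach is approached as far as the arm can. A call is refused whole if a number of a shift passes 1 or a number of a turn 1, either way. A call with a gripper value outside its range is refused whole. The fingers move at their own pace and stop on an object; the grip force is fixed at half the most. Time passes only in rows, so rows that do not move let the fingers close. It gives the time, the measured TCP pose, the force, the opening and the grip force at its end, in the units of the state.
- manip.state(): the state, without advancing time (a new reading comes with each control period).
- read_camera(name): name is "scene" or "top"; returns a dict with "image" (384x512x3 uint8, red, green, blue), "z_map" (384x512 float32, mm along the optical axis (not along the pixel's ray), 0 where there is no reading), "intrinsics" (3x3 intrinsics, pixels), "R" (3x3) and "t" (3): a world point X has camera coordinates R X + t. Camera axes: x right, y down, z forward; pixel columns grow to the right and rows downward; lengths in mm; the calibration is good to about 2 mm. A picture is of the moment at which its call begins.
- manip.hand_in(): hands the job in; it is judged then, once.
The state is a dict: "t": time; "joint_pos": joint angles; "joint_vel": joint speeds; "joint_torque": joint torques, N m; "position": TCP position; "eef_rot": TCP orientation; "ft_force": force on the tool from outside, world axes, zero at the start; "torque": the same for the moment, N m; "width": finger opening in mm; "gripper_force": force on a finger pad.
Only numpy, scipy, OpenCV 4.12 (cv2) and the standard library are available. Lean on these libraries where they do the work, as an engineer would, in place of code of your own. Each camera call takes 0.05 s, during which the arm holds its last target. There are 200 camera calls.

## Task

On the sloping display board, slide the wooden angle rail down the board, without lifting it off, until its upright leg touches both stop pins at once. Then nest the L-shaped test tile in the rail, midway between the two pins, foot flat on the rail's flat leg and back flush against its upright leg, and let go. The rail must stay on both pins; do not push the pins out of place or disturb the two clay pots next to the tile.

Things in the scene. Friction and masses are not known exactly. Their poses are not given: they have to be found in the camera images.
- board: Sloping wooden display board on low legs, 270 mm along x, 360 mm along y, 15 mm thick, tilted 25 degrees: y points straight up the slope (roughly to the robot's left), z is the surface's normal, x is level. Origin at the centre of the plate's underside; its surface is at z = 15 mm in this frame. Rough enough that the rail stays where it is left.
- pin_a_mid (a point): Stop pin nearer the robot: wooden dowel, 12 mm diameter, 35 mm tall, square to the board on its lower half, at x = -65 mm in the board's frame (y varies). Point on its axis, half-way up. Stiffly held in a slot: moves only if shoved with over 60 N.
- pin_b_mid (a point): The other stop pin, the same, at x = +65 mm in the board's frame, at its own y. The line through both pins is usually not level.
- rail_mid (a point): Wooden angle rail, 200 mm long, on the board upslope of the pins, 0.16 kg. Upright leg 10 mm thick, 40 mm high, square to the board; flat leg 8 mm thick, on the board, reaching upslope to 58 mm from the upright leg's mid-plane. Point at the centre of the upright leg, 20 mm above the board. x along the rail, y from upright leg towards flat leg (upslope), z up the upright leg.
- tile_mid (a point): L-shaped clay test tile, grey band, standing on the table, 0.13 kg. Upright leg 60 mm wide, 9 mm thick, 80 mm high; foot 9 mm thick, reaching 50 mm from the upright leg's mid-plane. Point at the upright leg's centre, 40 mm above the underside. x along the width, y towards the foot, z up. Nested, the point is 9.5 mm along y and 28 mm along z from rail_mid in the rail's frame.
- pot_near: Bystander: closed-shouldered clay pot, 90 mm diameter, 90 mm tall, on the table on the robot's side of the tile. Origin at the centre of its underside. Leave it alone.
- pot_far: Bystander: clay pot, 100 mm diameter, 95 mm tall, on the table beyond the tile. Origin at the centre of its underside. Leave it alone.

How it is judged:
By the outcome, as a careful person would: the job done as asked, in the order asked, and still so for the second after the job is handed in, with the robot touching nothing.
It also fails if it takes over 61 s, if anything falls off the work surface, if the arm or the gripper's body presses on something with over 40 N, if the wrist force passes 120 N, or if a joint passes its speed limit or range.

## Working session

There is one attempt and no reset: what is moved stays moved. The work goes in short steps, Python scripts to look and compute and a tool call to move; the robot and the scene stay as the last step left them, time stands still between calls to the robot, and variables do not carry over. Pictures are saved under pics/ and viewed, at most 10 in all, crops included, and the job is handed in when it is done.

Besides the shell and the picture viewer there is one more tool, called after ">>>" by a JSON object that holds its "name" and its "arguments". send_rows: Moves the arm, as the interface text tells. Its arguments: {"type":"object","properties":{"moves":{"type":"array"}},"required":["moves"]}

```bash
mkdir -p pics; cat > h.py <<'E'
import numpy as np, cv2
from rig import manip, read_camera
def cam(n):
    c=read_camera(n); K=c["intrinsics"];R=c["R"];t=np.array(c["t"]);z=c["z_map"]
    v,u=np.mgrid[0:z.shape[0],0:z.shape[1]]
    P=np.stack([(u-K[0,2])/K[0,0]*z,(v-K[1,2])/K[1,1]*z,z],-1)
    c["W"]=(P-t)@R   # R^T (P-t)
    c["W"][z==0]=np.nan
    return c
E
python3 - <<'E'
from h import *
for n in("scene","top"):
    c=cam(n); cv2.imwrite(f"pics/{n}0.png",cv2.cvtColor(c["image"],cv2.COLOR_RGB2BGR)); np.savez(f"{n}0.npz",**c)
    print(n,-c["R"].T@c["t"],c["R"][2],c["intrinsics"][0,0])
s=manip.state();print(s["t"],s["position"],s["eef_rot"],s["width"])
E
```

```text
scene [ 816.87875818 -421.52083641  594.36567247] [-0.40881448  0.56377756 -0.71765283] 362.9243378647961
top [521.76003374 -56.85966088 803.44183449] [ 0.06135376  0.02445675 -0.99781641] 365.60912860649614
0.1 [ 197.40146892 -618.685698    223.57644927] [-1.79900176e+02 -4.54071589e-04  1.76937791e+01] 85.0514139473055
```

View pics/scene0.png

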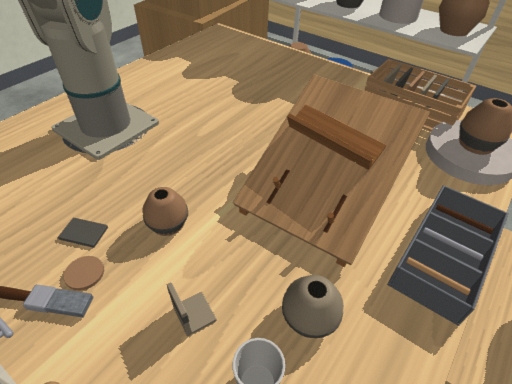

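View pics/top0.png

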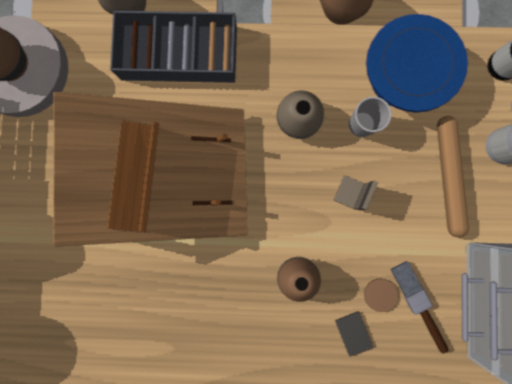

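The scene image shows the tile at about (190,310), with the pots at (165,210) and (313,305). The pins are at (280,180) and (337,212), and the rail is at (335,135). In the top image the tile is at (357,193) with its upright leg on the right, the pin tops are near (213,203) and (224,138), and the rail is at (133,176). I'll measure from the depth data next.

```bash
cat >> h.py <<'E'
def cloud(files=None):
    pts=[];cols=[]
    for n in("scene","top"):
        c=np.load(f"{n}0.npz") if files else cam(n)
        pts.append(c["W"].reshape(-1,3));cols.append(c["image"].reshape(-1,3))
    return pts,cols
E
python3 - <<'E'
from h import *
T=np.load("top0.npz");S=np.load("scene0.npz")
W=T["W"]
# board plane from plain patches in top
patch=np.concatenate([W[120:225,65:100].reshape(-1,3),W[148:190,165:187].reshape(-1,3),W[150:190,195:235].reshape(-1,3)])
patch=patch[~np.isnan(patch).any(1)]
for _ in range(4):
    m=patch.mean(0);n=np.linalg.svd(patch-m,full_matrices=False)[2][2]
    r=(patch-m)@n; patch=patch[abs(r)<max(2,2*r.std())]
n*=np.sign(n[2]); 
ex=np.cross([0,1,0],n);
up=np.array([0,0,1])-n[2]*n; ey=up/np.linalg.norm(up); ex=np.cross(ey,n)
print("n",n,"tilt",np.degrees(np.arccos(n[2])),"ey",ey,"ex",ex,"rms",r.std())
for nm,C in(("top",T),("scene",S)):
    X=C["W"].reshape(-1,3);X=X[~np.isnan(X).any(1)]
    Q=(X-m)@np.c_[ex,ey,n]
    on=(abs(Q[:,2])<3)&(abs(Q[:,0])<170)&(abs(Q[:,1])<230)
    print(nm,"board ext",np.percentile(Q[on],[.3,99.7],0).round(1).tolist(),"zmed",np.median(Q[on][:,2]))
    hi=(Q[:,2]>8)&(Q[:,2]<55)&(abs(Q[:,0])<140)&(abs(Q[:,1])<190)
    H=Q[hi]
    img=np.zeros((400,300),np.uint8);img[(H[:,1]+200).astype(int),(H[:,0]+150).astype(int)]=255
    img=cv2.morphologyEx(img,cv2.MORPH_CLOSE,np.ones((5,5)))
    k,l,st,_=cv2.connectedComponentsWithStats(img)
    lab=l[(H[:,1]+200).astype(int),(H[:,0]+150).astype(int)]
    for i in range(1,k):
        q=H[lab==i]
        if len(q)<15: continue
        print(" comp",len(q),"min",q.min(0).round(1),"max",q.max(0).round(1),"med",np.median(q,0).round(1))
        if len(q)>300:
            t=q[q[:,2]>np.percentile(q[:,2],95)-3]; v=cv2.minAreaRect(t[:,:2].astype(np.float32)); print("  toprect",v, np.median(t,0))
np.savez("board.npz",m=m,B=np.c_[ex,ey,n])
# tile
for nm,C,(u0,u1,v0,v1) in(("top",T,(325,385,165,220)),("scene",S,(155,225,275,340))):
    X=C["W"][v0:v1,u0:u1].reshape(-1,3);X=X[~np.isnan(X).any(1)]
    a=X[X[:,2]>70];f=X[(X[:,2]>4.5)&(X[:,2]<13)]; b=X[(X[:,2]>20)]
    print(nm,"top n",len(a),cv2.minAreaRect(a[:,:2].astype(np.float32)),"zmed",np.median(a[:,2]) if len(a) else 0)
    print("  foot",len(f),cv2.minAreaRect(f[:,:2].astype(np.float32)),"leg",len(b),cv2.minAreaRect(b[:,:2].astype(np.float32)),b[:,2].max())
for nm,(u,v) in(("near",(300,280)),("far",(300,115))):
    X=W[v-35:v+35,u-35:u+35].reshape(-1,3);X=X[X[:,2]>30];print(nm,cv2.minEnclosingCircle(X[:,:2].astype(np.float32)),X[:,2].max())
E
```

```text
n [ 0.02478762 -0.42218306  0.90617164] tilt 25.0184520151232 ey [-0.05311255  0.90461378  0.42291011] ex [0.99828084 0.05861202 0.        ] rms 0.9589202437160026
top board ext [[-131.0, -223.2, -2.9], [136.8, 133.8, 2.8]] zmed -0.021923949500586605
 comp 55 min [  62.  -172.8    9.3] max [  73.6 -161.2   37.9] med [  66.4 -164.6   32.1]
 comp 49 min [ -67.7 -153.6    8.6] max [ -55.7 -143.1   37.2] med [ -62.4 -147.1   34.3]
 comp 2428 min [-111.8  -38.6    8. ] max [92.1 46.4 43. ] med [-12.8  -4.3   9.4]
  toprect ((-12.872108459472656, -21.209392547607422), (10.45991325378418, 199.42526245117188), 82.57242584228516) [-17.54906433 -20.92943004  40.03297979]
scene board ext [[-130.5, -224.0, -2.8], [137.5, 133.5, 2.8]] zmed 0.18571201776250218
 comp 58 min [  62.7 -173.     9.2] max [  74.3 -162.    38.2] med [  70.  -169.5   33.5]
 comp 58 min [ -67.1 -155.4    8.1] max [ -55.4 -143.2   36.8] med [ -59.5 -151.1   31.6]
 comp 1065 min [-112.4  -38.7    8. ] max [86.1 -3.8 43.7] med [ -4.3 -25.   34.5]
  toprect ((-13.27484130859375, -21.00766944885254), (11.375433921813965, 199.49
[... 518 characters left out ...]
031), 68.3689193725586) leg 346 ((562.4238891601562, -268.6965026855469), (9.649931907653809, 60.28000259399414), 68.13098907470703) 83.14483244303278
scene top n 242 ((562.6356201171875, -269.1346435546875), (9.217874526977539, 60.55348205566406), 69.01866912841797) zmed 79.91629516535079
  foot 841 ((570.9074096679688, -247.46873474121094), (54.946434020996094, 61.05336380004883), 68.74334716796875) leg 405 ((562.7450561523438, -269.11151123046875), (9.42866039276123, 61.432315826416016), 68.68363952636719) 82.62477553788194
near ((388.1831359863281, -136.07754516601562), 44.83265686035156) 94.23537880474281
far ((729.6907348632812, -131.7308349609375), 49.79998779296875) 99.25939601154096
```

```bash
cat >> h.py <<'E'
_b=np.load("board.npz");m,B=_b["m"],_b["B"]
def w(q): return m+B@np.array(q,float)
def go(target,yaw,ahead=25):
    """print tool-frame offsets from now to TCP target with ψ=yaw"""
    s=manip.state();p=s["position"];y0=s["eef_rot"][2];d=np.array(target)-p
    def tl(ps): a=np.radians(ps);return np.array([d[0]*np.cos(a)+d[1]*np.sin(a),d[0]*np.sin(a)-d[1]*np.cos(a),-d[2]])/30
    print("now",np.round(p,1),"psi",round(y0,2),"yaw units",-((yaw-y0+180)%360-180)/5,"| now-axes",tl(y0).round(2),"| target-axes",tl(yaw).round(2))
E
python3 - <<'E'
from h import *
c=w([-5,-17.1,22]);print("contact",c)
psi=np.radians(86); tx=np.array([np.cos(psi),np.sin(psi),0])
t=c+tx*(11+10)+[0,0,25];print("tcp",t,"high edge",w([0,135,0]),"rail end",w([-5,-22-124,22]));go(t,86)
print("railtop",w([-5,-22,40]))
E
```

```text
contact [589.243423   157.87676048 140.83224629]
tcp [590.70830895 178.82560553 165.83224629] high edge [585.61108109 305.049604   185.22109875] rail end [596.08963044  41.27204416  86.31913249]
now [ 197.4 -618.7  223.6] psi 17.69 yaw units -13.661244179450705 | now-axes [ 20.57 -21.34   1.92] | target-axes [27.43 11.22  1.92]
railtop [589.94985156 145.8448578  155.07107618]
```

>>> {"name": "send_rows", "arguments": {"moves": [{"fingers": 40, "x": 0.9, "y": -0.7, "z": 0, "yaw": -1}, {"fingers": 40, "x": 0.9, "y": -0.6, "z": 0, "yaw": -1}, {"fingers": 40, "x": 1, "y": -0.5, "z": 0, "yaw": -1}, {"fingers": 40, "x": 1, "y": -0.4, "z": 0, "yaw": -1}, {"fingers": 40, "x": 1, "y": -0.3, "z": 0, "yaw": -1}]}}

```text
t: 0.52
position: [292.2, -483.2, 224.1]
eef_rot: [-180.0, -0.0, 42.9]
ft_force: [-0.2, -0.1, -0.4]
width: 34.3
gripper_force: 0.0
```

>>> {"name": "send_rows", "arguments": {"moves": [{"fingers": 40, "x": 1, "y": -0.3, "z": 0, "yaw": -1}, {"fingers": 40, "x": 1, "y": -0.2, "z": 0, "yaw": -1}, {"fingers": 40, "x": 1, "y": -0.1, "z": 0, "yaw": -1}, {"fingers": 40, "x": 1, "y": 0, "z": 0, "yaw": -1}, {"fingers": 40, "x": 1, "y": 0, "z": 0, "yaw": -1}]}}

```text
t: 0.93
position: [369.5, -352.9, 224.3]
eef_rot: [180.0, -0.0, 67.9]
ft_force: [0.4, 0.4, 0.2]
width: 33.8
gripper_force: 0.0
```

>>> {"name": "send_rows", "arguments": {"moves": [{"fingers": 40, "x": 1, "y": 0.2, "z": 0, "yaw": -1}, {"fingers": 40, "x": 1, "y": 0.3, "z": 0, "yaw": -1}, {"fingers": 40, "x": 1, "y": 0.4, "z": 0, "yaw": -1}, {"fingers": 40, "x": 1, "y": 0.4, "z": 0, "yaw": -0.66}, {"fingers": 40, "x": 1, "y": 0.4, "z": 0, "yaw": 0}]}}

```text
t: 1.35
position: [451.8, -217.4, 224.2]
eef_rot: [180.0, -0.0, 86.1]
ft_force: [-0.0, 0.0, -0.2]
width: 34.3
gripper_force: 0.0
```

```bash
python3 -c "
from h import *
go([590.7,178.8,165.8],86);s=manip.state();print(s['t'],s['ft_force'],s['width'])"
```

```text
now [ 451.8 -217.4  224.2] psi 86.12 yaw units 0.023505790195554255 | now-axes [13.49  3.72  1.95] | target-axes [13.5   3.7   1.95]
1.35 [-0.00048957  0.01812338 -0.21517197] 34.26708771137375
```

>>> {"name": "send_rows", "arguments": {"moves": [{"fingers": 40, "x": 1, "y": 0.37, "z": 0, "yaw": 0}, {"fingers": 40, "x": 1, "y": 0.37, "z": 0, "yaw": 0}, {"fingers": 40, "x": 1, "y": 0.37, "z": 0, "yaw": 0}, {"fingers": 40, "x": 1, "y": 0.37, "z": 0, "yaw": 0}, {"fingers": 40, "x": 1, "y": 0.37, "z": 0, "yaw": 0}]}}

```text
t: 1.77
position: [517.1, -71.5, 224.2]
eef_rot: [-180.0, 0.0, 86.0]
ft_force: [0.9, -0.1, 0.3]
width: 34.2
gripper_force: 0.0
```

>>> {"name": "send_rows", "arguments": {"moves": [{"fingers": 40, "x": 1, "y": 0.37, "z": 0, "yaw": 0}, {"fingers": 40, "x": 1, "y": 0.37, "z": 0, "yaw": 0}, {"fingers": 40, "x": 1, "y": 0.37, "z": 0, "yaw": 0}, {"fingers": 40, "x": 1, "y": 0.37, "z": 0, "yaw": 0}, {"fingers": 40, "x": 1, "y": 0.37, "z": 0, "yaw": 0}]}}

```text
t: 2.18
position: [583.0, 74.2, 224.0]
eef_rot: [-180.0, 0.0, 86.0]
ft_force: [0.1, -0.7, 0.5]
width: 34.2
gripper_force: 0.0
```

>>> {"name": "send_rows", "arguments": {"moves": [{"fingers": 40, "x": 1, "y": 0, "z": 0, "yaw": 0}, {"fingers": 40, "x": 1, "y": 0, "z": 0, "yaw": 0}, {"fingers": 40, "x": 1, "y": 0, "z": 0, "yaw": 0}, {"fingers": 40, "x": 0.5, "y": 0, "z": 0.2, "yaw": 0}, {"fingers": 40, "x": 0, "y": 0, "z": 0.5, "yaw": 0}]}}

```text
t: 2.6
position: [590.6, 184.5, 204.8]
eef_rot: [179.8, -0.3, 86.4]
ft_force: [-0.8, 0.8, -0.2]
width: 34.3
gripper_force: 0.0
```

```bash
python3 -c "
from h import *
go([590.7,178.8,165.8],86);s=manip.state();print(s['t'],s['ft_force'],s['width'])
c=cam('scene');cv2.imwrite('pics/s1.png',cv2.resize(cv2.cvtColor(c['image'][60:280,200:440],cv2.COLOR_RGB2BGR),None,fx=2.5,fy=2.5))"
```

```text
now [590.6 184.5 204.8] psi 86.37 yaw units 0.07452744313895891 | now-axes [-0.19  0.01  1.3 ] | target-axes [-0.19  0.02  1.3 ]
2.6 [-0.79188973  0.79795379 -0.21575186] 34.279934376619664
```

View pics/s1.png

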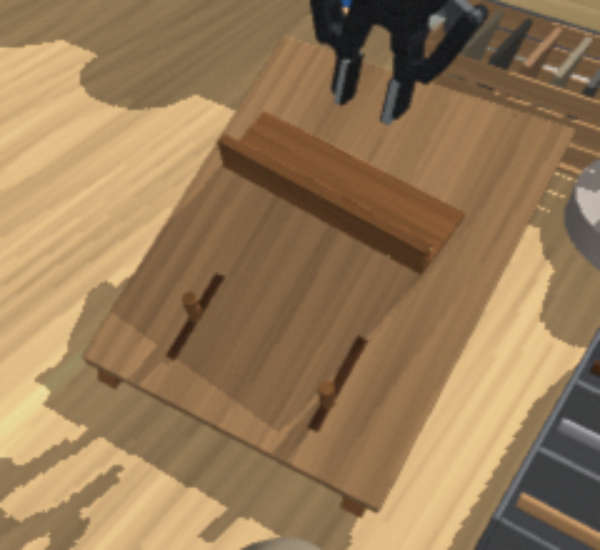

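The view shows the fingers at (345,80) and (395,100), just upslope of the rail, which lies untouched. Next I'll lower them.

>>> {"name": "send_rows", "arguments": {"moves": [{"fingers": 40, "x": -0.1, "y": 0, "z": 0.4, "yaw": 0}, {"fingers": 40, "x": -0.1, "y": 0, "z": 0.4, "yaw": 0}, {"fingers": 40, "x": 0, "y": 0, "z": 0.3, "yaw": 0}, {"fingers": 40, "x": 0, "y": 0, "z": 0.2, "yaw": 0}, {"fingers": 40, "x": 0, "y": 0, "z": 0, "yaw": 0}]}}

```text
t: 3.07
position: [588.9, 170.9, 163.0]
eef_rot: [-179.9, 0.1, 86.0]
ft_force: [0.0, -0.7, -0.0]
width: 34.1
gripper_force: 0.0
```

>>> {"name": "send_rows", "arguments": {"moves": [{"fingers": 40, "x": -0.1, "y": 0, "z": 0.0, "yaw": 0}, {"fingers": 40, "x": -0.1, "y": 0, "z": 0.0, "yaw": 0}]}}

```text
t: 3.23
position: [589.7, 165.8, 165.0]
eef_rot: [179.9, -0.0, 86.0]
ft_force: [0.6, -0.6, 0.1]
width: 34.3
gripper_force: 0.0
```

>>> {"name": "send_rows", "arguments": {"moves": [{"fingers": 40, "x": -0.1, "y": 0, "z": 0.0, "yaw": 0}, {"fingers": 40, "x": -0.1, "y": 0, "z": 0.04, "yaw": 0}]}}

```text
t: 3.4
position: [589.5, 159.3, 164.0]
eef_rot: [179.9, -0.0, 86.0]
ft_force: [0.1, -0.3, 0.3]
width: 34.4
gripper_force: 0.0
```

>>> {"name": "send_rows", "arguments": {"moves": [{"fingers": 40, "x": -0.18, "y": 0.02, "z": 0.09, "yaw": 0}, {"fingers": 40, "x": -0.18, "y": 0.02, "z": 0.09, "yaw": 0}, {"fingers": 40, "x": -0.18, "y": 0.03, "z": 0.09, "yaw": 0}, {"fingers": 40, "x": -0.18, "y": 0.02, "z": 0.08, "yaw": 0}, {"fingers": 40, "x": 0, "y": 0, "z": 0, "yaw": 0}]}}

```text
t: 3.82
position: [589.9, 135.5, 151.9]
eef_rot: [-179.9, 0.1, 85.9]
ft_force: [-0.6, -0.5, -0.4]
width: 34.1
gripper_force: 0.0
```

```bash
cat >> h.py <<'E'
def rail():
    X=cam("scene")["W"].reshape(-1,3);X=X[~np.isnan(X).any(1)];Q=(X-m)@B
    q=Q[(Q[:,2]>36)&(Q[:,2]<43)&(abs(Q[:,0])<125)&(abs(Q[:,1])<190)]
    # keep points on the dominant line (top edge of upright leg)
    s=q[:,:2].astype(np.float32)
    for k in range(6):
        l=cv2.fitLine(s,cv2.DIST_HUBER,0,.01,.01).ravel(); l=l*np.sign(l[0]) if 0 else l
        d=(q[:,0]-l[2])*l[1]-(q[:,1]-l[3])*l[0]; s=q[abs(d)<max(7,40-10*k)][:,:2].astype(np.float32)
    a=l[1]/l[0]; print("rail angle",np.degrees(np.arctan(a)),"y at x=-62,3,68",[round(float(l[3]+a*(x-l[2])),1) for x in(-62,3,68)],"x ext",s[:,0].min(),s[:,0].max(),len(s))
E
python3 -c "
from h import *
rail();s=manip.state();print(s['position'],s['ft_force'])
c=cam('scene');cv2.imwrite('pics/s2.png',cv2.resize(cv2.cvtColor(c['image'][60:280,200:440],cv2.COLOR_RGB2BGR),None,fx=2.5,fy=2.5))"
```

```text
rail angle -7.3281684 y at x=-62,3,68 [-15.9, -24.2, -32.6] x ext -112.27397 86.36794 434
[589.98377782 136.60004154 152.23669038] [0.25260068 0.44390639 0.2798976 ]
```

View pics/s2.png

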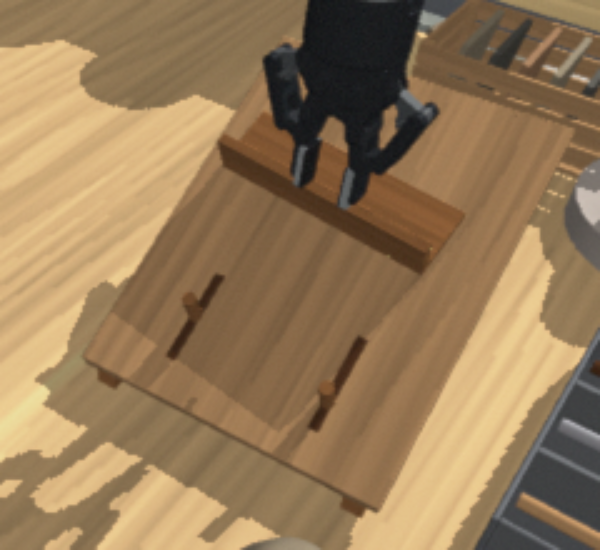

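The fingers, with tips at (302,180) and (347,203), overlap the rail's upright leg but the rail hasn't moved, so the tips must be higher than I assumed. I'll measure their height from depth.

```bash
python3 -c "
from h import *
p=np.array(manip.state()['position']);print(p)
c=cam('scene');W=c['W'];I=c['image']
for (u,v) in((302,180),(302,176),(302,165),(347,203),(347,198),(347,185)):
    uu,vv=int(200+u/2.5),int(60+v/2.5);print(uu,vv,I[vv,uu],W[vv,uu].round(1),((W[vv,uu]-m)@B).round(1))
X=W.reshape(-1,3);d=I.reshape(-1,3).max(1)<70
for n in('scene',):
  k=(np.abs(X-p)[:,:2]<60).all(1)&(X[:,2]<p[2]+100)&d
  print(np.percentile(X[k],[0,.5,2,50],0).round(1),k.sum())
"
```

```text
[590.10834349 137.51054808 152.5188192 ]
320 132 [33 35 34] [572.2 130.5 168.4] [-23.6 -29.3  58.1]
320 130 [47 48 48] [572.  129.2 173.9] [-23.9 -28.1  63.6]
320 126 [92 94 94] [569.8 130.7 181.6] [-26.  -23.5  69.9]
338 141 [91 94 94] [613.6 127.8 167.7] [ 17.6 -34.2  59.7]
338 139 [94 98 97] [612.4 128.7 171.4] [ 16.4 -31.8  62.6]
338 134 [95 97 99] [610.5 127.9 182.7] [ 14.4 -27.6  73.1]
[[530.2  77.7  80.5]
 [532.  119.  162.5]
 [535.6 120.  168.5]
 [583.1 129.5 224.8]] 1223
```

>>> {"name": "send_rows", "arguments": {"moves": [{"fingers": 40, "x": 0.7, "y": 0, "z": -0.1, "yaw": 0}, {"fingers": 40, "x": 0.7, "y": 0, "z": -0.1, "yaw": 0}, {"fingers": 40, "x": 0, "y": 0, "z": 0.2, "yaw": 0}, {"fingers": 40, "x": 0, "y": 0, "z": 0, "yaw": 0}]}}

```text
t: 4.3
position: [592.3, 182.0, 152.3]
eef_rot: [-180.0, -0.1, 86.2]
ft_force: [-0.1, -1.1, 0.8]
width: 34.2
gripper_force: 0.0
```

```bash
cat >> h.py <<'E'
def tip():
    c=cam("scene");X=c["W"].reshape(-1,3);I=c["image"].reshape(-1,3).astype(int)
    s=manip.state();p=np.array(s["position"])
    k=((I.max(1)-I.min(1))<14)&(np.abs(X-p)[:,:2]<50).all(1)&(abs(X[:,2]-p[2])<60)
    Y=X[k];lo=np.percentile(Y[:,2],1);b=Y[Y[:,2]<lo+12]
    print("tcp",p.round(1),"tip z",np.sort(Y[:,2])[:8].round(1),"low xyz med",np.median(b,0).round(1),"ymin",b[:,1].min().round(1),"Q",((np.median(b,0)-m)@B).round(1),"f",np.round(s["ft_force"],1),"w",round(s["width"],1))
E
python3 -c "
from h import *
tip()"
```

```text
tcp [592.4 180.2 152.3] tip z [163.9 164.7 165.  165.1 165.3 165.7 165.7 165.8] low xyz med [576.5 174.8 171.6] ymin 168.9 Q [-16.7  11.9  42.5] f [-0.2 -0.2  0.3] w 34.4
```

>>> {"name": "send_rows", "arguments": {"moves": [{"fingers": 40, "x": -0.2, "y": 0, "z": 0.25, "yaw": 0}, {"fingers": 40, "x": 0, "y": 0, "z": 0.2, "yaw": 0}, {"fingers": 40, "x": 0, "y": 0, "z": 0.15, "yaw": 0}, {"fingers": 40, "x": 0, "y": 0, "z": 0.07, "yaw": 0}, {"fingers": 40, "x": 0, "y": 0, "z": 0, "yaw": 0}]}}

```text
t: 4.77
position: [592.2, 173.2, 131.7]
eef_rot: [-179.9, 0.0, 86.0]
ft_force: [-0.1, 1.0, 0.3]
width: 34.4
gripper_force: 0.0
```

```bash
python3 -c "
from h import *
tip()
c=cam('scene');cv2.imwrite('pics/s3.png',cv2.resize(cv2.cvtColor(c['image'][60:240,240:440],cv2.COLOR_RGB2BGR),None,fx=3,fy=3))"
```

```text
tcp [592.4 173.6 132.2] tip z [143.7 145.5 145.7 145.9 145.9 146.  146.7 147.3] low xyz med [576.7 166.3 152.4] ymin 161.4 Q [-17.   -3.9  28.6] f [ 0.7 -0.2 -0. ] w 34.0
```

View pics/s3.png

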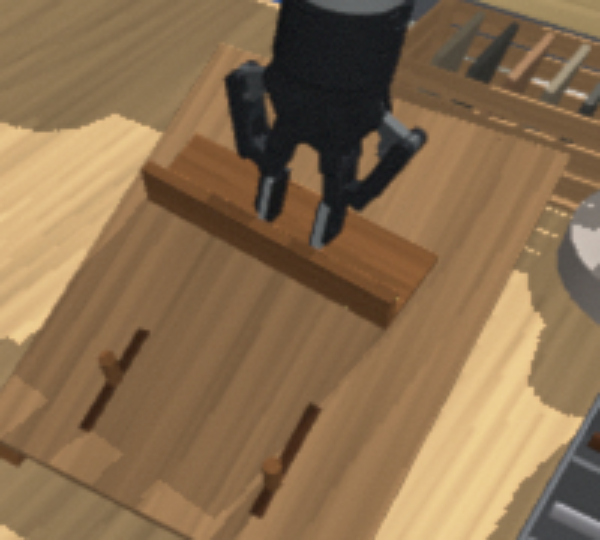

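The tips now sit behind the upright leg, at (268,215) and (318,243). I'll push down the slope.

>>> {"name": "send_rows", "arguments": {"moves": [{"fingers": 40, "x": -0.15, "y": 0.02, "z": 0.03, "yaw": 0}, {"fingers": 40, "x": -0.2, "y": 0.03, "z": 0.09, "yaw": 0}, {"fingers": 40, "x": -0.2, "y": 0.02, "z": 0.09, "yaw": 0}, {"fingers": 40, "x": -0.2, "y": 0.03, "z": 0.1, "yaw": 0}, {"fingers": 40, "x": -0.2, "y": 0.02, "z": 0.09, "yaw": 0}]}}

```text
t: 5.28
position: [594.4, 144.4, 120.5]
eef_rot: [180.0, -0.0, 86.0]
ft_force: [0.1, 1.0, 3.5]
width: 34.2
gripper_force: 1.6
```

```bash
python3 -c "
from h import *
tip();rail()"
```

```text
tcp [594.2 142.3 119.9] tip z [132.  132.4 133.3 134.6 135.6 136.5 136.6 137. ] low xyz med [578.8 137.8 141.7] ymin 131.8 Q [-16.6 -34.4  31.1] f [-0.4 -1.1 -1.5] w 34.2
rail angle -6.5392375 y at x=-62,3,68 [-45.0, -52.5, -59.9] x ext -112.57793 85.11126 502
```

>>> {"name": "send_rows", "arguments": {"moves": [{"fingers": 40, "x": -0.3, "y": 0.04, "z": 0.14, "yaw": 0.1}, {"fingers": 40, "x": -0.36, "y": 0.05, "z": 0.17, "yaw": 0.1}, {"fingers": 40, "x": -0.36, "y": 0.05, "z": 0.17, "yaw": 0.1}, {"fingers": 40, "x": -0.36, "y": 0.05, "z": 0.17, "yaw": 0}, {"fingers": 40, "x": -0.3, "y": 0.04, "z": 0.14, "yaw": 0}]}}

```text
t: 5.8
position: [596.7, 92.2, 96.3]
eef_rot: [-180.0, 0.0, 84.4]
ft_force: [0.3, 1.9, 3.8]
width: 34.2
gripper_force: 2.8
```

>>> {"name": "send_rows", "arguments": {"moves": [{"fingers": 40, "x": -0.3, "y": 0.04, "z": 0.14, "yaw": 0}, {"fingers": 40, "x": -0.2, "y": 0.02, "z": 0.09, "yaw": 0}, {"fingers": 40, "x": -0.1, "y": 0.01, "z": 0.05, "yaw": 0}, {"fingers": 40, "x": 0, "y": 0, "z": 0, "yaw": 0}]}}

```text
t: 6.13
position: [596.6, 74.6, 87.7]
eef_rot: [-179.9, 0.1, 84.4]
ft_force: [0.0, -0.1, 0.6]
width: 34.0
gripper_force: 0.0
```

```bash
python3 -c "
from h import *
tip();rail()"
```

```text
tcp [596.8  75.5  88. ] tip z [ 98.3 100.  101.6 102.  103.2 103.5 103.9 104.1] low xyz med [581.3  68.3 109.3] ymin 60.5 Q [ -18.1 -111.    31. ] f [-0.  -0.2 -0.6] w 33.8
rail angle -8.2777815 y at x=-62,3,68 [-116.9, -126.3, -135.8] x ext -114.8636 82.97281 515
```

>>> {"name": "send_rows", "arguments": {"moves": [{"fingers": 40, "x": -0.2, "y": 0.02, "z": 0.09, "yaw": 0}, {"fingers": 40, "x": -0.2, "y": 0.02, "z": 0.09, "yaw": 0}, {"fingers": 40, "x": -0.12, "y": 0.02, "z": 0.05, "yaw": 0}, {"fingers": 40, "x": -0.06, "y": 0, "z": 0.03, "yaw": 0}]}}

```text
t: 6.57
position: [597.1, 57.4, 80.3]
eef_rot: [-180.0, 0.1, 84.4]
ft_force: [0.8, -0.3, 0.4]
width: 34.2
gripper_force: 0.3
```

>>> {"name": "send_rows", "arguments": {"moves": [{"fingers": 40, "x": -0.05, "y": 0, "z": 0.02, "yaw": 0}, {"fingers": 40, "x": 0, "y": 0, "z": 0, "yaw": 0}]}}

```text
t: 6.73
position: [597.1, 56.8, 80.0]
eef_rot: [-180.0, 0.0, 84.5]
ft_force: [-0.4, -0.1, -0.8]
width: 34.4
gripper_force: 0.0
```

```bash
python3 -c "
from h import *
tip();rail()"
```

```text
tcp [597.1  57.   80.1] tip z [94.5 94.5 95.1 95.2 95.6 96.8 96.8 96.9] low xyz med [598.3  50.3 101.7] ymin 44.4 Q [  -2.2 -131.4   32.2] f [-0.3 -0.9 -0.1] w 34.5
rail angle -8.225783 y at x=-62,3,68 [-135.9, -145.3, -154.7] x ext -115.049286 81.223656 525
```

Only about 2 mm remain, so I'll press gently until there is contact force.

>>> {"name": "send_rows", "arguments": {"moves": [{"fingers": 40, "x": -0.05, "y": 0, "z": 0.02, "yaw": 0}, {"fingers": 40, "x": 0, "y": 0, "z": 0, "yaw": 0}]}}

```text
t: 7.0
position: [596.9, 55.6, 79.5]
eef_rot: [180.0, 0.0, 84.5]
ft_force: [0.1, -0.2, 0.1]
width: 34.2
gripper_force: 0.1
```

>>> {"name": "send_rows", "arguments": {"moves": [{"fingers": 40, "x": -0.05, "y": 0, "z": 0.02, "yaw": 0}, {"fingers": 40, "x": 0, "y": 0, "z": 0, "yaw": 0}]}}

```text
t: 7.17
position: [596.9, 54.4, 78.9]
eef_rot: [180.0, -0.0, 84.5]
ft_force: [0.0, 0.2, 1.2]
width: 34.2
gripper_force: 0.2
```

>>> {"name": "send_rows", "arguments": {"moves": [{"fingers": 40, "x": -0.05, "y": 0, "z": 0.02, "yaw": 0}, {"fingers": 40, "x": 0, "y": 0, "z": 0, "yaw": 0}]}}

```text
t: 7.33
position: [596.9, 54.2, 78.8]
eef_rot: [180.0, -0.1, 84.5]
ft_force: [-0.0, 3.3, 2.2]
width: 34.1
gripper_force: 2.2
```

```bash
python3 -c "
from h import *
tip();rail()"
```

```text
tcp [596.9  54.3  78.8] tip z [90.3 92.  93.2 93.9 93.9 94.7 94.7 94.8] low xyz med [581.4  48.2 100.3] ymin 41.8 Q [ -19.3 -133.    31.4] f [-0.9  3.4  3.8] w 34.1
rail angle -7.834774 y at x=-62,3,68 [-138.7, -147.7, -156.6] x ext -116.24463 81.19638 517
```

>>> {"name": "send_rows", "arguments": {"moves": [{"fingers": 40, "x": -0.06, "y": 0, "z": 0.02, "yaw": 0}, {"fingers": 40, "x": 0, "y": 0, "z": 0, "yaw": 0}]}}

```text
t: 7.6
position: [597.0, 54.1, 78.7]
eef_rot: [179.9, -0.2, 84.6]
ft_force: [-1.0, 7.9, 7.2]
width: 34.1
gripper_force: 4.7
```

>>> {"name": "send_rows", "arguments": {"moves": [{"fingers": 40, "x": -0.06, "y": 0, "z": 0.02, "yaw": 0}, {"fingers": 40, "x": 0, "y": 0, "z": 0, "yaw": 0}]}}

```text
t: 7.77
position: [597.0, 54.0, 78.6]
eef_rot: [179.9, -0.3, 84.6]
ft_force: [-2.1, 9.7, 10.0]
width: 34.0
gripper_force: 6.4
```

>>> {"name": "send_rows", "arguments": {"moves": [{"fingers": 40, "x": 0.15, "y": 0, "z": -0.1, "yaw": 0}, {"fingers": 40, "x": 0.2, "y": 0, "z": -0.3, "yaw": 0}, {"fingers": 60, "x": 0, "y": 0, "z": -1, "yaw": 0}, {"fingers": 100, "x": 0, "y": 0, "z": -1, "yaw": 0}, {"fingers": 100, "x": 0, "y": 0, "z": -1, "yaw": 0}]}}

```text
t: 8.18
position: [596.8, 58.2, 180.0]
eef_rot: [-179.9, 0.1, 84.4]
ft_force: [0.6, 0.6, 0.0]
width: 69.5
gripper_force: 0.0
```

>>> {"name": "send_rows", "arguments": {"moves": [{"fingers": 100, "x": 0, "y": 0, "z": -1, "yaw": 0}, {"fingers": 100, "x": 0, "y": 0, "z": -0.5, "yaw": 0}, {"fingers": 100, "x": 0, "y": 0, "z": 0, "yaw": 0}]}}

```text
t: 8.43
position: [599.7, 58.7, 228.5]
eef_rot: [179.6, 0.0, 84.4]
ft_force: [0.3, 0.4, -0.0]
width: 85.5
gripper_force: 0.0
```

```bash
python3 -c "
from h import *
rail();tip()
C=cam('scene');W=C['W'].reshape(-1,3);W=W[~np.isnan(W).any(1)];Q=(W-m)@B
for x0 in(-62,68):
    q=Q[(abs(Q[:,0]-x0)<12)&(Q[:,1]<-140)&(Q[:,1]>-185)&(Q[:,2]>30)&(Q[:,2]<36.5)];q=q[abs(q[:,1]-(-149 if x0<0 else -167.3))<8];print('pin top',q.mean(0),len(q))
go([562.4,-268.9,200],68.7)
"
```

```text
rail angle -8.023426 y at x=-62,3,68 [-138.5, -147.6, -156.8] x ext -115.82863 81.40511 522
tcp [597.3  58.4 224.5] tip z [248.6 249.2 249.5 250.  250.5 250.7 251.2 251.2] low xyz med [556.7  54.6 255.9] ymin 42.8 Q [-43.5 -60.1 169.1] f [-0.2  0.2 -1.1] w 85.9
pin top [ -60.79909272 -148.6071491    34.08780574] 33
pin top [  69.02398451 -166.24474439   34.05044381] 45
now [596.6  58.5 223.4] psi 84.44 yaw units 3.1480395664478236 | now-axes [-10.97  -0.08   0.78] | target-axes [-10.58   2.9    0.78]
```

>>> {"name": "send_rows", "arguments": {"moves": [{"fingers": 100, "x": -1, "y": 0, "z": 0, "yaw": 0.8}, {"fingers": 100, "x": -1, "y": 0.1, "z": 0, "yaw": 0.8}, {"fingers": 100, "x": -1, "y": 0.2, "z": 0, "yaw": 0.8}, {"fingers": 100, "x": -1, "y": 0.2, "z": 0, "yaw": 0.75}, {"fingers": 100, "x": -1, "y": 0.3, "z": 0, "yaw": 0}]}}

```text
t: 9.0
position: [583.9, -94.0, 222.2]
eef_rot: [-179.8, 0.1, 68.6]
ft_force: [0.6, -0.2, 0.4]
width: 85.3
gripper_force: 0.0
```

>>> {"name": "send_rows", "arguments": {"moves": [{"fingers": 100, "x": -1, "y": 0.3, "z": 0, "yaw": 0}, {"fingers": 100, "x": -1, "y": 0.3, "z": 0, "yaw": 0}, {"fingers": 100, "x": -1, "y": 0.3, "z": 0, "yaw": 0}, {"fingers": 100, "x": -1, "y": 0.3, "z": 0, "yaw": 0}, {"fingers": 100, "x": 0, "y": 0, "z": 0, "yaw": 0}]}}

```text
t: 9.42
position: [572.1, -227.1, 221.8]
eef_rot: [-179.8, 0.4, 68.1]
ft_force: [-0.1, -1.5, -0.5]
width: 85.5
gripper_force: 0.0
```

```bash
python3 -c "
from h import *
go([562.4,-268.9,100],68.7);tip()
"
```

```text
now [ 572.1 -227.1  221.8] psi 68.13 yaw units -0.11360420734716285 | now-axes [-1.41  0.22  4.06] | target-axes [-1.42  0.2   4.06]
tcp [ 572.9 -222.9  221.8] tip z [242.7 243.2 243.5 243.6 243.7 243.9 244.1 244.7] low xyz med [ 532.5 -217.9  250.3] ymin -254.7 Q [ -83.6 -307.7  278.5] f [-0.3  0.9 -0.2] w 85.1
```

>>> {"name": "send_rows", "arguments": {"moves": [{"fingers": 100, "x": -0.8, "y": 0.1, "z": 0.5, "yaw": 0}, {"fingers": 100, "x": -0.7, "y": 0.1, "z": 0.9, "yaw": 0}, {"fingers": 100, "x": 0, "y": 0, "z": 0.8, "yaw": 0}, {"fingers": 100, "x": 0, "y": 0, "z": 0.3, "yaw": 0}, {"fingers": 100, "x": 0, "y": 0, "z": 0, "yaw": 0}]}}

```text
t: 9.88
position: [562.6, -259.3, 145.6]
eef_rot: [-179.6, -0.1, 68.8]
ft_force: [0.2, 0.2, 0.3]
width: 85.4
gripper_force: 0.0
```

```bash
python3 -c "
from h import *
go([562.4,-268.9,100],68.7);tip()
c=cam('scene');cv2.imwrite('pics/s4.png',cv2.resize(cv2.cvtColor(c['image'][200:384,90:330],cv2.COLOR_RGB2BGR),None,fx=2.5,fy=2.5))"
```

```text
now [ 562.6 -259.3  145.6] psi 68.81 yaw units 0.021936172370271834 | now-axes [-0.3   0.11  1.52] | target-axes [-0.3   0.11  1.52]
tcp [ 564.3 -259.4  147.7] tip z [167.6 168.6 169.7 171.5 172.3 172.6 172.8 174.4] low xyz med [ 606.7 -283.9  175.7] ymin -285.8 Q [ -13.4 -402.9  240.5] f [ 1.4 -0.3  0.5] w 85.7
```

View pics/s4.png

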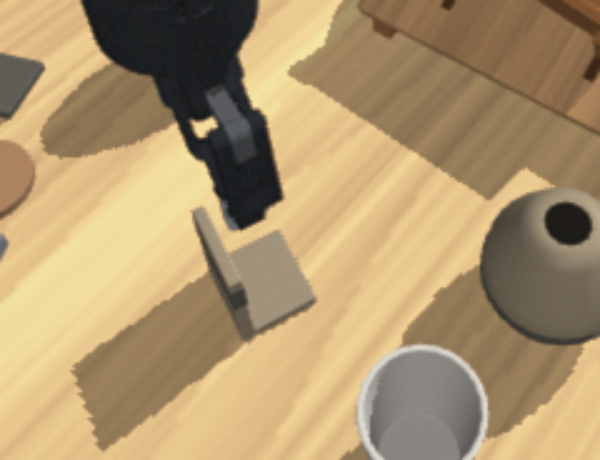

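The fingers, tip at about (245,220), are above and slightly upslope of the tile's upright leg at (220,265). I'll correct that and go down.

>>> {"name": "send_rows", "arguments": {"moves": [{"fingers": 100, "x": -0.3, "y": 0.08, "z": 0.2, "yaw": 0}, {"fingers": 100, "x": 0, "y": 0, "z": 0.6, "yaw": 0}, {"fingers": 100, "x": 0, "y": 0, "z": 0.4, "yaw": 0}, {"fingers": 100, "x": 0, "y": 0, "z": 0, "yaw": 0}]}}

```text
t: 10.32
position: [562.5, -270.3, 111.3]
eef_rot: [-179.8, -0.0, 68.8]
ft_force: [-0.0, -0.1, 0.1]
width: 85.0
gripper_force: 0.0
```

```bash
python3 -c "
from h import *
go([562.4,-268.9,22],68.7);tip()
"
```

```text
now [ 562.5 -270.3  111.3] psi 68.76 yaw units 0.01273153927185149 | now-axes [ 0.04 -0.02  2.98] | target-axes [ 0.04 -0.02  2.98]
tcp [ 563.2 -270.4  112.4] tip z [52.4 52.6 52.6 53.2 53.9 53.9 54.3 54.6] low xyz med [ 588.9 -278.7   58.2] ymin -284.1 Q [ -30.9 -447.   131.4] f [-0.5  0.5  0.5] w 85.2
```

>>> {"name": "send_rows", "arguments": {"moves": [{"fingers": 100, "x": 0.04, "y": -0.02, "z": 0.6, "yaw": 0}, {"fingers": 100, "x": 0, "y": 0, "z": 0.6, "yaw": 0}, {"fingers": 100, "x": 0, "y": 0, "z": 0.5, "yaw": 0}, {"fingers": 100, "x": 0, "y": 0, "z": 0.4, "yaw": 0}, {"fingers": 100, "x": 0, "y": 0, "z": 0, "yaw": 0}]}}

```text
t: 10.78
position: [562.7, -268.8, 48.5]
eef_rot: [-179.8, -0.0, 68.8]
ft_force: [-0.7, 0.2, -0.3]
width: 85.3
gripper_force: 0.0
```

```bash
python3 -c "
from h import *
s=manip.state();print(s['position'],s['ft_force'])
c=cam('scene');cv2.imwrite('pics/s5.png',cv2.resize(cv2.cvtColor(c['image'][220:370,100:300],cv2.COLOR_RGB2BGR),None,fx=3,fy=3))"
```

```text
[ 562.68450269 -268.77237741   48.46595932] [-0.65198481  0.23928176 -0.3218493 ]
```

View pics/s5.png

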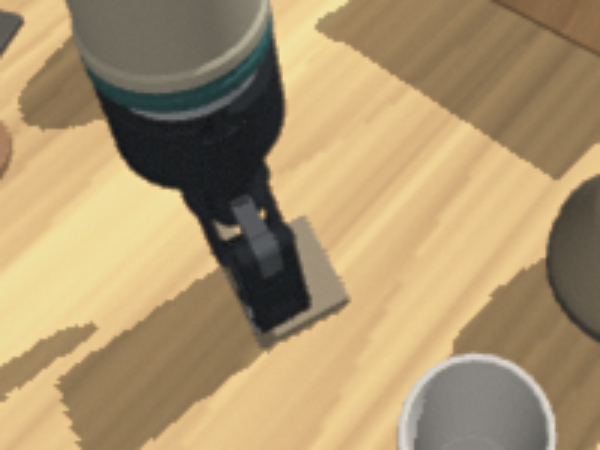

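The fingers straddle the upright leg, with the near finger at (275,280). I'll descend a little further and close.

>>> {"name": "send_rows", "arguments": {"moves": [{"fingers": 100, "x": 0, "y": 0, "z": 0.4, "yaw": 0}, {"fingers": 100, "x": 0, "y": 0, "z": 0.3, "yaw": 0}, {"fingers": 100, "x": 0, "y": 0, "z": 0.17, "yaw": 0}, {"fingers": 100, "x": 0, "y": 0, "z": 0, "yaw": 0}, {"fingers": 65, "x": 0, "y": 0, "z": 0, "yaw": 0}]}}

```text
t: 11.25
position: [563.5, -269.4, 23.7]
eef_rot: [-180.0, -0.0, 68.7]
ft_force: [1.0, 0.4, -0.2]
width: 75.9
gripper_force: 0.0
```

>>> {"name": "send_rows", "arguments": {"moves": [{"fingers": 50, "x": 0, "y": 0, "z": 0, "yaw": 0}, {"fingers": 50, "x": 0, "y": 0, "z": 0, "yaw": 0}, {"fingers": 50, "x": 0, "y": 0, "z": 0, "yaw": 0}, {"fingers": 50, "x": 0, "y": 0, "z": 0, "yaw": 0}]}}

```text
t: 11.58
position: [564.1, -269.8, 24.7]
eef_rot: [179.9, 0.0, 68.7]
ft_force: [0.1, -0.4, 3.1]
width: 59.2
gripper_force: 64.6
```

>>> {"name": "send_rows", "arguments": {"moves": [{"fingers": 50, "x": 0, "y": 0, "z": -0.3, "yaw": 0}, {"fingers": 50, "x": 0, "y": 0, "z": -0.7, "yaw": 0}, {"fingers": 50, "x": 0, "y": 0, "z": -1, "yaw": 0}, {"fingers": 50, "x": 0, "y": 0, "z": -1, "yaw": 0}, {"fingers": 50, "x": 0, "y": 0, "z": -1, "yaw": 0}]}}

```text
t: 12.0
position: [563.1, -269.1, 145.4]
eef_rot: [-179.9, -0.0, 68.8]
ft_force: [-0.4, -0.0, -1.3]
width: 59.1
gripper_force: 64.9
```

>>> {"name": "send_rows", "arguments": {"moves": [{"fingers": 50, "x": 0.5, "y": 0, "z": -1, "yaw": -0.8}, {"fingers": 50, "x": 0.8, "y": 0, "z": -0.8, "yaw": -0.8}, {"fingers": 50, "x": 1, "y": 0, "z": 0, "yaw": -0.8}, {"fingers": 50, "x": 1, "y": 0, "z": 0, "yaw": -0.75}, {"fingers": 50, "x": 1, "y": 0, "z": 0, "yaw": 0}]}}

```text
t: 12.42
position: [591.2, -142.7, 199.1]
eef_rot: [179.9, -0.0, 84.6]
ft_force: [0.4, 1.3, -1.4]
width: 58.9
gripper_force: 64.7
```

```bash
python3 -c "
from h import *
a=np.radians(8.02);yr=np.array([np.sin(a),np.cos(a),0]);P=np.array([4.5,-147.4,8.])
hd=B@yr;psi=np.degrees(np.arctan2(hd[1],hd[0]));print('psi',psi)
toe=w(P+yr*61.5);u=np.array([np.cos(np.radians(psi)),np.sin(np.radians(psi)),0])
t=toe-50*u+[0,0,24.6];print('toe',toe,'contact TCP',t)
go(t+[0,0,20],psi);s=manip.state();print(s['width'],s['gripper_force'],s['ft_force'])
"
```

```text
psi 84.52223533290947
toe [610.63180784 102.06549433  98.79524485] contact TCP [605.85883523  52.29382837 123.39524485]
now [ 591.2 -142.7  199.1] psi 84.61 yaw units 0.018549150228045617 | now-axes [ 6.52 -0.12  1.86] | target-axes [ 6.52 -0.13  1.86]
58.92148101919862 64.74870085716248 [ 0.43978676  1.3276722  -1.37465148]
```

>>> {"name": "send_rows", "arguments": {"moves": [{"fingers": 50, "x": 1, "y": 0, "z": 0, "yaw": 0}, {"fingers": 50, "x": 1, "y": 0, "z": 0, "yaw": 0}, {"fingers": 50, "x": 1, "y": 0, "z": 0, "yaw": 0}, {"fingers": 50, "x": 1, "y": 0, "z": 0, "yaw": 0}, {"fingers": 50, "x": 1, "y": -0.1, "z": 0, "yaw": 0}]}}

```text
t: 12.83
position: [602.3, 7.1, 198.4]
eef_rot: [180.0, -0.0, 84.5]
ft_force: [0.4, -0.0, -2.0]
width: 59.0
gripper_force: 64.8
```

>>> {"name": "send_rows", "arguments": {"moves": [{"fingers": 50, "x": 0.8, "y": 0, "z": 0, "yaw": 0}, {"fingers": 50, "x": 0.4, "y": 0, "z": 0.2, "yaw": 0}, {"fingers": 50, "x": 0.1, "y": 0, "z": 0.6, "yaw": 0}, {"fingers": 50, "x": 0, "y": 0, "z": 0.4, "yaw": 0}, {"fingers": 50, "x": 0, "y": 0, "z": 0, "yaw": 0}]}}

```text
t: 13.25
position: [603.5, 42.8, 159.0]
eef_rot: [-179.7, 0.1, 84.5]
ft_force: [-0.4, -1.1, -1.7]
width: 58.8
gripper_force: 64.9
```

```bash
python3 -c "
from h import *
go([605.9,52.3,123.4],84.5);s=manip.state();print(s['width'],s['gripper_force'],s['ft_force'])
c=cam('scene');cv2.imwrite('pics/s6.png',cv2.resize(cv2.cvtColor(c['image'][80:260,220:430],cv2.COLOR_RGB2BGR),None,fx=3,fy=3))"
```

```text
now [603.5  42.8 159. ] psi 84.46 yaw units -0.008478780368432127 | now-axes [0.32 0.05 1.19] | target-axes [0.32 0.05 1.19]
58.78779111875603 64.8540723323822 [-0.36942695 -1.10006929 -1.7448058 ]
```

View pics/s6.png

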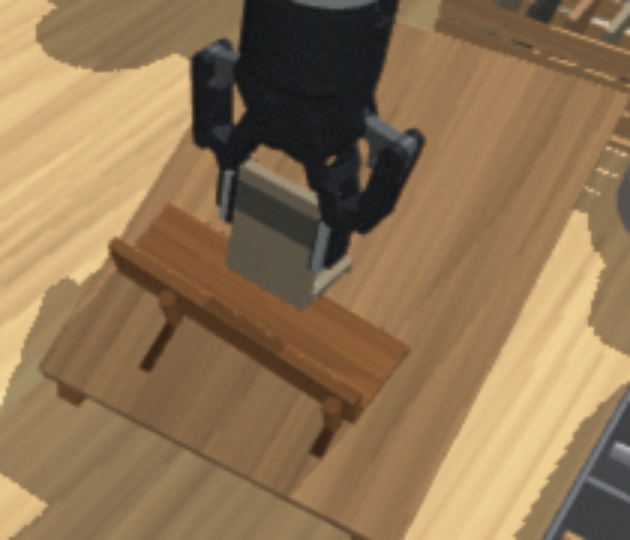

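The tile is held upright at (280,240) above the rail, and the rail rests on both pins at (170,303) and (333,408). I'll lower it to contact.

>>> {"name": "send_rows", "arguments": {"moves": [{"fingers": 50, "x": 0.25, "y": 0.05, "z": 0.35, "yaw": 0}, {"fingers": 50, "x": 0.07, "y": 0, "z": 0.35, "yaw": 0}, {"fingers": 50, "x": 0, "y": 0, "z": 0.2, "yaw": 0}, {"fingers": 50, "x": 0, "y": 0, "z": 0.1, "yaw": 0}, {"fingers": 50, "x": 0, "y": 0, "z": 0, "yaw": 0}]}}

```text
t: 13.72
position: [607.7, 53.5, 131.0]
eef_rot: [-179.9, 0.0, 84.5]
ft_force: [-0.4, 0.3, -1.8]
width: 59.2
gripper_force: 64.9
```

>>> {"name": "send_rows", "arguments": {"moves": [{"fingers": 50, "x": 0, "y": 0, "z": 0.07, "yaw": 0}, {"fingers": 50, "x": 0, "y": 0, "z": 0.07, "yaw": 0}, {"fingers": 50, "x": 0, "y": 0, "z": 0, "yaw": 0}]}}

```text
t: 13.97
position: [608.4, 53.7, 127.8]
eef_rot: [180.0, 0.0, 84.5]
ft_force: [-0.1, -0.5, -1.8]
width: 59.1
gripper_force: 64.9
```

>>> {"name": "send_rows", "arguments": {"moves": [{"fingers": 50, "x": 0, "y": -0.08, "z": 0.07, "yaw": 0}, {"fingers": 50, "x": -0.04, "y": 0, "z": 0.07, "yaw": 0}, {"fingers": 50, "x": 0, "y": 0, "z": 0, "yaw": 0}]}}

```text
t: 14.22
position: [605.4, 52.6, 123.3]
eef_rot: [-180.0, 0.0, 84.5]
ft_force: [-0.3, 0.4, -1.0]
width: 59.5
gripper_force: 64.9
```

>>> {"name": "send_rows", "arguments": {"moves": [{"fingers": 50, "x": 0, "y": 0, "z": 0.07, "yaw": 0}, {"fingers": 50, "x": 0, "y": 0, "z": 0, "yaw": 0}]}}

```text
t: 14.38
position: [605.8, 52.5, 122.2]
eef_rot: [-180.0, 0.0, 84.5]
ft_force: [-1.8, -1.6, 4.5]
width: 59.3
gripper_force: 65.4
```

>>> {"name": "send_rows", "arguments": {"moves": [{"fingers": 50, "x": -0.1, "y": 0, "z": 0.1, "yaw": 0}, {"fingers": 50, "x": -0.1, "y": 0, "z": 0.1, "yaw": 0}, {"fingers": 50, "x": 0, "y": 0, "z": 0, "yaw": 0}]}}

```text
t: 14.63
position: [605.9, 47.5, 117.2]
eef_rot: [179.9, -0.1, 84.5]
ft_force: [-2.6, 0.2, 11.9]
width: 59.1
gripper_force: 66.1
```

>>> {"name": "send_rows", "arguments": {"moves": [{"fingers": 50, "x": -0.1, "y": 0, "z": 0.11, "yaw": 0}, {"fingers": 50, "x": -0.1, "y": 0, "z": 0.11, "yaw": 0}, {"fingers": 50, "x": 0, "y": 0, "z": 0, "yaw": 0}]}}

```text
t: 14.88
position: [605.6, 41.4, 110.4]
eef_rot: [179.9, -0.1, 84.5]
ft_force: [-2.6, -0.5, 10.1]
width: 59.1
gripper_force: 66.2
```

```bash
python3 -c "
from h import *
rail();s=manip.state();print(s['position'],s['ft_force'])
c=cam('scene');cv2.imwrite('pics/s7.png',cv2.resize(cv2.cvtColor(c['image'][90:250,230:420],cv2.COLOR_RGB2BGR),None,fx=3.5,fy=3.5))"
```

```text
rail angle -7.9529147 y at x=-62,3,68 [-138.5, -147.5, -156.6] x ext -116.51108 81.365616 526
[605.61703241  41.47571479 110.57111926] [-1.9823334  -1.20277893  7.98883689]
```

View pics/s7.png

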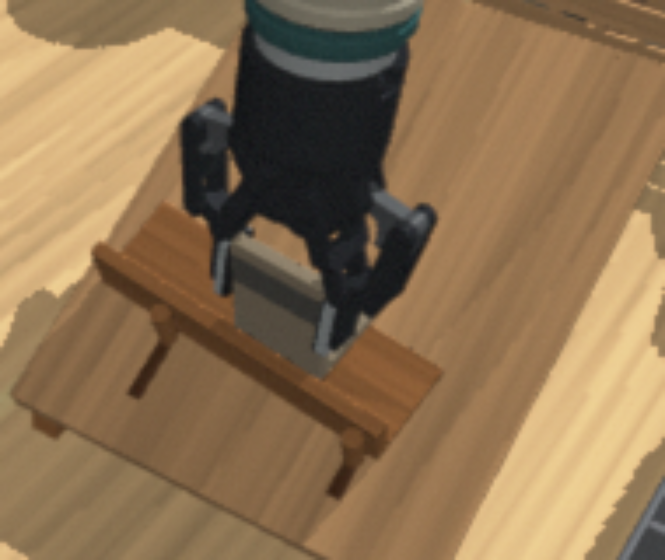

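The tile at (285,310) is pivoting in the grip as intended and the rail hasn't moved. I'll continue.

>>> {"name": "send_rows", "arguments": {"moves": [{"fingers": 50, "x": -0.08, "y": 0, "z": 0.11, "yaw": 0}, {"fingers": 50, "x": -0.08, "y": 0, "z": 0.12, "yaw": 0}, {"fingers": 50, "x": 0, "y": 0, "z": 0, "yaw": 0}]}}

```text
t: 15.23
position: [605.2, 36.3, 103.4]
eef_rot: [179.9, -0.0, 84.4]
ft_force: [-1.6, -0.7, 9.4]
width: 59.3
gripper_force: 67.0
```

>>> {"name": "send_rows", "arguments": {"moves": [{"fingers": 50, "x": -0.07, "y": 0, "z": 0.11, "yaw": 0}, {"fingers": 50, "x": 0, "y": 0, "z": 0, "yaw": 0}]}}

```text
t: 15.4
position: [605.0, 34.5, 100.4]
eef_rot: [179.9, -0.1, 84.5]
ft_force: [-2.5, -0.7, 11.4]
width: 59.3
gripper_force: 67.7
```

>>> {"name": "send_rows", "arguments": {"moves": [{"fingers": 50, "x": -0.05, "y": 0, "z": 0.08, "yaw": 0}, {"fingers": 50, "x": 0, "y": 0, "z": 0, "yaw": 0}]}}

```text
t: 15.57
position: [605.0, 33.0, 98.0]
eef_rot: [179.9, -0.1, 84.5]
ft_force: [-2.3, -0.9, 10.0]
width: 59.1
gripper_force: 67.5
```

```bash
cat >> h.py <<'E'
def tile():
    out=[]
    for n in("scene","top"):
        c=cam(n);X=c["W"].reshape(-1,3);I=c["image"].reshape(-1,3).astype(int);Q=(X-m)@B
        sp=I.max(1)-I.min(1);k=(sp>12)&(sp<45)&(I[:,0]>60)&(Q[:,0]>-45)&(Q[:,0]<55)&(Q[:,1]>-175)&(Q[:,1]<-70)&(Q[:,2]>44)&(Q[:,2]<110)
        q=Q[k]
        if len(q)<20: print(n,"few",len(q)); continue
        print(n,len(q),"x",np.percentile(q[:,0],[2,98]).round(1),"y",np.percentile(q[:,1],[2,50,98]).round(1),"z",np.percentile(q[:,2],[2,98]).round(1))
        f=q[(q[:,2]<80)]; 
        if len(f)>20:
            A=np.c_[f[:,0],f[:,2],np.ones(len(f))];s,*_=np.linalg.lstsq(A,f[:,1],rcond=None);r=A@s-f[:,1];g=abs(r)<3
            s,*_=np.linalg.lstsq(A[g],f[g,1],rcond=None);print("  back: y=",s[0].round(3),"x +",s[1].round(3),"z +",s[2].round(1),"tilt",np.degrees(np.arctan(s[1])).round(1),"yaw",np.degrees(np.arctan(s[0])).round(1))
E
python3 -c "
from h import *
rail();tile();s=manip.state();print(s['position'],s['ft_force'],s['t'])"
```

```text
rail angle -7.9374743 y at x=-62,3,68 [-138.9, -147.9, -157.0] x ext -116.44299 81.51795 514
scene 275 x [-43.6  43.2] y [-141.9 -136.2 -102.6] z [ 45.4 101.5]
  back: y= -0.122 x + 0.002 z + -138.4 tilt 0.1 yaw -7.0
top few 0
[604.97096723  33.02230136  98.00140071] [-1.51802195 -0.91979492  8.62499156] 15.7167
```

>>> {"name": "send_rows", "arguments": {"moves": [{"fingers": 50, "x": -0.03, "y": 0, "z": 0.06, "yaw": 0}, {"fingers": 50, "x": 0, "y": 0, "z": 0, "yaw": 0}]}}

```text
t: 15.88
position: [604.9, 32.4, 97.1]
eef_rot: [179.8, -0.0, 84.5]
ft_force: [-3.4, -0.1, 14.8]
width: 59.3
gripper_force: 68.2
```

>>> {"name": "send_rows", "arguments": {"moves": [{"fingers": 50, "x": -0.05, "y": 0, "z": 0.03, "yaw": 0}, {"fingers": 50, "x": 0, "y": 0, "z": 0, "yaw": 0}]}}

```text
t: 16.05
position: [605.0, 32.2, 96.9]
eef_rot: [179.8, -0.1, 84.5]
ft_force: [-3.3, 0.8, 18.4]
width: 59.5
gripper_force: 68.8
```

>>> {"name": "send_rows", "arguments": {"moves": [{"fingers": 50, "x": -0.04, "y": 0, "z": 0.02, "yaw": 0}, {"fingers": 50, "x": 0, "y": 0, "z": 0, "yaw": 0}]}}

```text
t: 16.22
position: [605.2, 31.6, 96.6]
eef_rot: [179.8, -0.2, 84.5]
ft_force: [-4.3, 2.3, 20.5]
width: 59.2
gripper_force: 68.8
```

```bash
python3 -c "
from h import *
rail();tile();s=manip.state();print(s['position'],s['ft_force'],s['t'])"
```

```text
rail angle -8.020176 y at x=-62,3,68 [-138.6, -147.7, -156.9] x ext -116.09386 81.49262 497
scene 271 x [-37.9  43.7] y [-147.  -138.4 -106.8] z [ 46.3 103.1]
  back: y= -0.118 x + 0.024 z + -141.2 tilt 1.4 yaw -6.8
top few 0
[605.19641727  31.58416663  96.55845835] [-3.33119973  1.78028001 20.95925359] 16.3667
```

>>> {"name": "send_rows", "arguments": {"moves": [{"fingers": 50, "x": -0.06, "y": 0, "z": 0, "yaw": 0}, {"fingers": 50, "x": 0, "y": 0, "z": 0, "yaw": 0}]}}

```text
t: 16.53
position: [605.4, 30.4, 96.2]
eef_rot: [179.7, -0.2, 84.5]
ft_force: [-2.4, 3.5, 16.5]
width: 59.1
gripper_force: 68.4
```

>>> {"name": "send_rows", "arguments": {"moves": [{"fingers": 50, "x": -0.06, "y": 0, "z": 0, "yaw": 0}, {"fingers": 50, "x": 0, "y": 0, "z": 0, "yaw": 0}]}}

```text
t: 16.7
position: [605.5, 30.3, 96.2]
eef_rot: [179.7, -0.4, 84.6]
ft_force: [-2.2, 7.4, 14.6]
width: 58.9
gripper_force: 68.3
```

>>> {"name": "send_rows", "arguments": {"moves": [{"fingers": 50, "x": 0.03, "y": 0, "z": -0.05, "yaw": 0}, {"fingers": 75, "x": 0, "y": 0, "z": 0, "yaw": 0}, {"fingers": 85, "x": 0, "y": 0, "z": 0, "yaw": 0}, {"fingers": 95, "x": 0, "y": 0, "z": 0, "yaw": 0}, {"fingers": 95, "x": 0, "y": 0, "z": 0, "yaw": 0}]}}

```text
t: 17.12
position: [603.0, 25.5, 94.2]
eef_rot: [-180.0, 0.1, 84.4]
ft_force: [0.6, -0.5, 0.1]
width: 81.1
gripper_force: 0.0
```

```bash
python3 -c "
from h import *
rail();tile();s=manip.state();print(s['position'],s['ft_force'],s['t'])"
```

```text
rail angle -7.9196568 y at x=-62,3,68 [-138.7, -147.8, -156.8] x ext -116.1841 81.416626 492
scene 256 x [-36.5  41.5] y [-146.5 -140.3 -118.6] z [ 45.8 105.6]
  back: y= -0.233 x + 0.1 z + -145.9 tilt 5.7 yaw -13.1
top few 0
[603.1287053   25.91203097  94.24459094] [0.42181576 0.08787288 0.77164849] 17.2667
```

Released. I'll lift straight up and inspect.

>>> {"name": "send_rows", "arguments": {"moves": [{"fingers": 95, "x": 0, "y": 0, "z": -0.3, "yaw": 0}, {"fingers": 95, "x": 0, "y": 0, "z": -0.6, "yaw": 0}, {"fingers": 95, "x": 0, "y": 0, "z": -1, "yaw": 0}, {"fingers": 95, "x": 0, "y": 0, "z": -1, "yaw": 0}, {"fingers": 95, "x": 0, "y": 0, "z": -1, "yaw": 0}]}}

```text
t: 17.68
position: [603.0, 26.4, 213.3]
eef_rot: [-180.0, -0.0, 84.5]
ft_force: [1.7, 0.2, 0.5]
width: 80.9
gripper_force: 0.0
```

>>> {"name": "send_rows", "arguments": {"moves": [{"fingers": 95, "x": -0.5, "y": 0, "z": -1, "yaw": 0}, {"fingers": 95, "x": -1, "y": 0, "z": 0, "yaw": 0}, {"fingers": 95, "x": -1, "y": 0, "z": 0, "yaw": 0}, {"fingers": 95, "x": -1, "y": 0, "z": 0, "yaw": 0}, {"fingers": 95, "x": -1, "y": 0, "z": 0, "yaw": 0}]}}

```text
t: 18.1
position: [590.1, -109.3, 242.6]
eef_rot: [179.9, 0.0, 84.5]
ft_force: [-0.2, 0.9, 0.0]
width: 81.0
gripper_force: 0.0
```

>>> {"name": "send_rows", "arguments": {"moves": [{"fingers": 95, "x": -1, "y": -0.5, "z": 0, "yaw": 0}, {"fingers": 95, "x": -1, "y": -0.5, "z": 0, "yaw": 0}, {"fingers": 95, "x": -1, "y": -0.5, "z": 0, "yaw": 0}, {"fingers": 95, "x": 0, "y": 0, "z": 0, "yaw": 0}]}}

```text
t: 18.43
position: [532.1, -201.8, 241.7]
eef_rot: [-179.8, 0.3, 83.9]
ft_force: [-1.7, -0.8, 1.5]
width: 81.1
gripper_force: 0.0
```

```bash
python3 -c "
from h import *
rail();tile()
a=np.radians(8.0);R=np.array([[np.cos(a),np.sin(a),0],[-np.sin(a),np.cos(a),0],[0,0,1]])  # rail axes in Q as columns ~ (c,-s),(s,c)
E=np.c_[[np.cos(a),-np.sin(a),0],[np.sin(a),np.cos(a),0],[0,0,1]]
for n in('scene','top'):
    c=cam(n);X=c['W'].reshape(-1,3);L=((X-m)@B-np.array([4.5,-147.4,20]))@E
    t=L[(abs(L[:,0])<50)&(abs(L[:,1]-10)<25)&(L[:,2]>50)&(L[:,2]<80)]
    print(n,'tile upright: x',np.percentile(t[:,0],[1,99]),'y',np.percentile(t[:,1],[1,99]),'zmax',np.percentile(t[:,2],99))
    for z in(25,35,45,55,63): 
        b=L[(abs(L[:,0])<25)&(abs(L[:,2]-z)<4)&(abs(L[:,1]-10)<15)]; print('  z',z,len(b),'ymin',np.percentile(b[:,1],[5,50]).round(1) if len(b) else '')
    f=L[(abs(L[:,0])<25)&(L[:,1]>25)&(L[:,1]<55)&(abs(L[:,2])<20)]
    if len(f): A=np.c_[f[:,:2],np.ones(len(f))];s=np.linalg.lstsq(A,f[:,2],rcond=None)[0];print('  foot top z median',np.median(f[:,2]),'(expect -3) slopes deg',np.degrees(s[:2]))
    cv2.imwrite(f'pics/{n}8.png',cv2.resize(cv2.cvtColor(c['image'][90:250,230:420] if n=='scene' else c['image'][80:260,30:270],cv2.COLOR_RGB2BGR),None,fx=3,fy=3))
"
```

```text
rail angle -8.152712 y at x=-62,3,68 [-138.2, -147.5, -156.8] x ext -116.247025 81.44081 547
scene 263 x [-20.5  37.5] y [-146.1 -140.4 -133. ] z [45.4 89.5]
  back: y= -0.113 x + 0.008 z + -141.8 tilt 0.5 yaw -6.5
top 301 x [-21.1  36.2] y [-144.1 -136.2 -130.6] z [45.  89.4]
  back: y= -0.135 x + 0.003 z + -133.3 tilt 0.2 yaw -7.7
scene tile upright: x [-27.09690362  31.75488174] y [ 4.54703388 13.68490055] zmax 70.52446623694755
  z 25 59 ymin [-4.4  4.6]
  z 35 31 ymin [4.8 5.1]
  z 45 35 ymin [4.5 4.9]
  z 55 35 ymin [4.5 5. ]
  z 63 54 ymin [4.9 5.4]
  foot top z median -2.857788865745409 (expect -3) slopes deg [-0.42577449  1.27715085]
top tile upright: x [-28.15056823  30.91959742] y [ 4.94202428 14.30474442] zmax 69.85108560014955
  z 25 30 ymin [12.8 13.5]
  z 35 26 ymin [12.9 13.6]
  z 45 33 ymin [13.1 13.7]
  z 55 37 ymin [13.1 13.7]
  z 63 59 ymin [ 5.5 13.2]
  foot top z median -2.9714994993772663 (expect -3) slopes deg [0.13591894 0.2737877 ]
```

View pics/scene8.png

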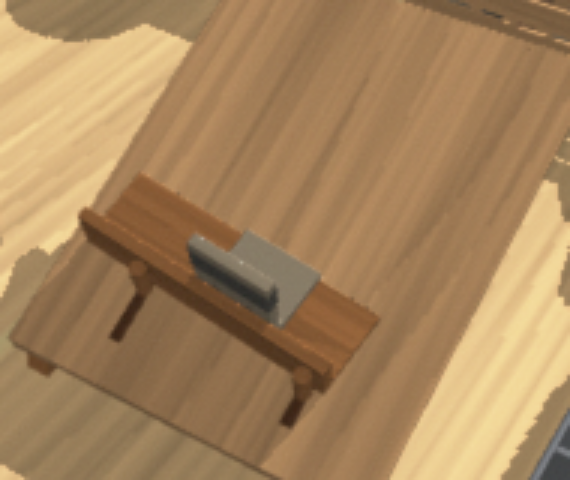

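The picture shows the tile nested at (250,275), flush and flat, about 1–2 mm from midway between the pins at (138,275) and (302,378). The rail is on both pins. I'm handing in.

```bash
python3 -c "
from rig import manip
print(manip.hand_in())"
```

```text
the job is handed in; nothing more can be done
None
```

The job is handed in after about 18 s of robot time. The rail rests on both pins, and the tile is nested flush and flat in it, within about 2 mm of midway. The gripper is clear, and its path kept well away from both pots.

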